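# Probe check of a gearbox cover

## Task

Take the touch probe from its fork stand and touch its tip down gently on the middle of three spring-loaded feet, pressing each about half-way down for a moment: first the tool setter's, then the square foot and last the round foot on the gearbox cover. Then hang the probe upright in the fork again, as it was, and let go. Do not move the loose parts lying about the bench.

Things in the scene. Friction and masses are not known exactly. Their poses are not given: they have to be found in the camera images.
- probe: Touch probe, 160 mm long, upright, 0.25 kg, loose. Origin at the tip (lowest point), z up along the probe. From the tip up: steel stylus 10 to 14 mm thick to z = 90 mm; steel collar 48 mm across, z = 90 to 96 mm, which rests on the fork; black square grip 24 x 24 mm, z = 96 to 156 mm, its flats square to x and y. Grip it by the flats from above, near z = 135 mm
- probe_tip (a point): The probe's tip, same point as the probe's origin
- stand: Grey fork stand, fixed: base 100 x 100 mm, a post at the back (local x = 36 to 50 mm, 60 wide, 125 high) and two level prongs (x = -34 to 46 mm), top 130 mm high, with a 26 mm slot between them, open to the front (-x). Origin on the bench under the slot. The hung probe stands in the slot at local x = y = 0, tip 40 mm above the bench, collar on the prongs
- setter: Tool setter, fixed: aluminium block 62 x 62 mm, 60 mm high, on an 80 x 80 mm steel base, with a round spring-loaded foot 40 mm across on top. Origin at the centre of its underside, on the bench
- setter_top (a point): Centre of the setter's foot top, moves with it; 78 mm above the bench when up
- setter_plunger (a joint): How far the setter's foot is pressed down: 0 up, 0.008 m fully down (about 7 N)
- cover: Aluminium gearbox cover plate, fixed, 150 (x) x 200 (y) x 18 mm, with a low round boss in the middle. Origin at the centre of its underside; the square and the round foot stand on it, 62 mm to either side of its centre along its y, which is which varies
- square_foot: Square dark steel housing 44 x 44 mm, 34 mm high, fixed on the cover, with a square spring-loaded foot 32 x 32 mm on top. Origin at the centre of its underside
- square_foot_top (a point): Centre of the square foot's top, moves with it; 70 mm above the bench when up
- square_foot_plunger (a joint): How far the square foot is pressed down: 0 up, 0.008 m fully down (about 7 N)
- round_foot: Round dark steel housing 46 mm across, 62 mm high, fixed on the cover, with a round spring-loaded foot 34 mm across on top. Origin at the centre of its underside
- round_foot_top (a point): Centre of the round foot's top, moves with it; 98 mm above the bench when up
- round_foot_plunger (a joint): How far the round foot is pressed down: 0 up, 0.008 m fully down (about 7 N)
- spindle: Loose steel spindle standing upright, 68 mm across, 170 mm high, origin under its centre; bystander
- gear: Loose steel gear with a hub, lying flat, 70 mm across, 48 mm high, origin under its centre; bystander
- bolt: Loose steel bolt lying along its x, 112 mm long, 24 mm high; bystander
- calculator: Black pocket calculator lying flat, 150 x 72 x 15 mm; bystander
- bearing: Loose steel bearing ring lying flat, 70 mm across, 18 mm high; bystander
Not all that is in view belongs to the job. Leave any brown or green look-alike of the stand alone.

How it is judged:
On the way, in this order (a step that is already met when the one before it is completed fails the run):
1. the probe's tip presses the tool setter's foot down by 2.5 mm or more, within 10 mm of the middle of its top (value of joint setter_plunger above 0.0025 m and distance between probe_tip and setter_top below 0.01 m and contact force between probe and setter above 0.5 N), for 0.2 s.
2. the probe's tip presses the square foot down by 2.5 mm or more, within 10 mm of the middle of its top (value of joint square_foot_plunger above 0.0025 m and distance between probe_tip and square_foot_top below 0.01 m and contact force between probe and square_foot above 0.5 N), for 0.2 s.
3. the probe's tip presses the round foot down by 2.5 mm or more, within 10 mm of the middle of its top (value of joint round_foot_plunger above 0.0025 m and distance between probe_tip and round_foot_top below 0.01 m and contact force between probe and round_foot above 0.5 N), for 0.2 s.
At the end, for the whole second after the job is handed in: The probe hangs at rest and upright (within 0.08 rad) in the fork, its collar on the prongs (height within 4 mm) and its axis within 18 mm of the stand's centre; all three feet are up again (within 1 mm) (z of probe in the frame of stand between 0.036 and 0.044 m and horizontal distance between probe and stand below 0.018 m and angle between probe's own z axis and vertical below 0.08 rad and linear speed of probe below 0.02 m/s and value of joint each of setter_plunger, square_foot_plunger, round_foot_plunger below 0.001 m); the robot touches nothing.
It fails at once if a foot or its housing is pressed by the probe with more than 25 N (contact force between probe and setter above 25 N or contact force between probe and square_foot above 25 N or contact force between probe and round_foot above 25 N).
It fails at once if a foot or its housing is pressed by the fingers (contact force between the fingers and setter above 2 N or contact force between the fingers and square_foot above 2 N or contact force between the fingers and round_foot above 2 N).
It fails at once if a loose part (spindle, gear, bolt, calculator or bearing ring) is moved by more than 20 mm (distance of any of spindle, gear, bolt, calculator, bearing from where it was at the start of the episode above 0.02 m).
It also fails if it takes over 64 s, if anything falls off the work surface, if the arm or the gripper's body presses on something with over 40 N, if the wrist force passes 120 N, or if a joint passes its speed limit or range.

## Robot

A 6-joint arm with a two-finger parallel gripper is mounted at the origin on the work surface. World frame = base frame: x ahead of the robot, y to its left, z up, the work surface at z = 0. Lengths are in m, angles in rad, forces in N, time in s.
With the tool pointing down it reaches from about 0.3 to 0.875 m from the base axis. Payload 6.4 kg.
Tool frame: the origin (TCP) lies midway between the tips of the shut fingers; the grasp point (between the pads) lies 19 mm behind it; z points along the fingers, y is the line along which they close (so a half turn about z gives the same grasp; the last joint's range is limited). The gripper opens to 85 mm and grips with 20 to 120 N. Pads are 22 mm wide; open, the fingers measure 114 mm over their backs; the gripper's body (76 mm by 85 mm) begins 54 mm behind the grasp point. The pads swing forward as they close: fully open they stand 13 mm farther back than shut.
Start: joints at [1.086, 0.181, 1.607, -0, 1.354, -0.206], TCP at [0.158, 0.553, 0.231] pointing down, gripper open.
Joint ranges: [-2.99, 2.99], [-0.89, 2.07], [0.3, 2.58], [-1.14, 4.28], [0, 2.63], [-3.12, 3.12]. Speed limits (rad/s): [2.57, 2.57, 3.01, 3.14, 3.14, 3.14].

## Interface

Orientations are given as a unit quaternion [w, x, y, z].
In Python, from bench import ctrl, vision, workorder gives the robot as it stands. The module is installed in compiled form; this text tells all that it offers.
- The arm moves only by the tool servo_tool, never from a script. Its argument "steps" is a list of rows, each an object of numbers: "dx", "dy", "dz": the shift along the world's x, y, z as a fraction of full scale; "wx", "wy", "wz": the turn, a rotation vector about the world's x, y, z as a fraction of full scale. A call has exactly 5 rows; each row is the pose to reach, as a shift and turn from the pose commanded when the call began, turning the shorter way round; what a row does not reach only later rows make up. Full scale, the value 1, is 100 mm for a shift and pi rad for a turn. A row lasts 1/12 s, in which the tool goes at most 41.7 mm and 7.16 degrees, less where a joint would pass 70% of its speed; a pose out of reach is approached as far as the arm can. A call with a number of a shift or a turn outside -1 to 1 is refused whole. A call with a gripper value outside its range is refused whole. "jaw" is the opening, from 0 (shut) to 1 (fully open), set as the call begins (left out, the last holds). The fingers move at their own pace and stop on an object; the grip force is fixed at half the most. Time passes only in rows, so rows that repeat a pose let the fingers close, or fill a call up. It gives the time, the measured TCP pose, the force, the opening and the grip force at its end, in the units of the state.
- ctrl.get_obs(): the state, without advancing time (a new reading comes with each control period).
- vision.camera(name): name is "scene" or "top" or "wrist"; returns a dict with "frame" (384x512x3 uint8, red, green, blue), "vfov" (degrees; the focal length in pixels is half the picture's height over the tangent of half this angle, whatever the lens; pixels are square), "cx", "cy" (the principal point, pixels), "D" ([k1, k2, p1, p2, k3] as OpenCV has them; the pictures are not rectified), "camera_from_world" (4x4, takes a point from world to camera coordinates). Camera axes: x right, y up, looking along -z (the intrinsics and any distortion apply to the point x, -y, -z); pixel columns grow to the right and rows downward; lengths in m; the calibration is good to about 2 mm. A picture is of the moment at which its call begins. There is no depth.
- workorder.hand_in(): hands the job in; it is judged then, once.
The state is a dict: "time_s": time; "q": joint angles; "dq": joint speeds; "joint_efforts": joint torques, N m; "eef_pos": TCP position; "eef_rot": TCP orientation; "wrist_force": force on the tool from outside, world axes, zero at the start; "torque": the same for the moment, N m; "opening": opening from 0.0 (shut) to 1.0 (fully open); "grasp_force": force on a finger pad.
Only numpy, scipy, OpenCV 4.12 (cv2) and the standard library are available. Lean on these libraries where they do the work, as an engineer would, in place of code of your own. Each camera call takes 0.05 s, during which the arm holds its last target. There are 200 camera calls.

## Working session

There is one attempt and no reset: what is moved stays moved. The work goes in short steps, Python scripts to look and compute and a tool call to move; the robot and the scene stay as the last step left them, time stands still between calls to the robot, and variables do not carry over. Pictures are saved under pics/ and viewed, at most 10 in all, crops included, and the job is handed in when it is done.

Besides the shell and the picture viewer there is one more tool, called after "Request:" as name(argument=value, ...) on one line, values as JSON. servo_tool: Moves the arm, as the interface text tells. Its arguments: {"type":"object","properties":{"steps":{"type":"array","items":{"type":"object","properties":{"dx":{"type":"number"},"dy":{"type":"number"},"dz":{"type":"number"},"wx":{"type":"number"},"wy":{"type":"number"},"wz":{"type":"number"}}}},"jaw":{"type":"number"}},"required":["steps"]}

```bash
mkdir -p pics; cat > h.py <<'E'
import numpy as np, cv2
from bench import ctrl, vision, workorder
def cam(n):
    c=vision.camera(n); h=c["frame"].shape[0]
    f=h/2/np.tan(np.radians(c["vfov"])/2)
    c["K"]=np.array([[f,0,c["cx"]],[0,f,c["cy"]],[0,0,1]]); c["D"]=np.array(c["D"],float)
    F=np.diag([1,-1,-1,1.])@np.array(c["camera_from_world"]); c["M"]=F
    return c
def ray(c,uv):
    p=cv2.undistortPoints(np.array(uv,float).reshape(-1,1,2),c["K"],c["D"]).reshape(-1,2)
    d=np.c_[p,np.ones(len(p))]@c["M"][:3,:3]
    return -c["M"][:3,:3].T@c["M"][:3,3],d
def onz(c,uv,z):
    o,d=ray(c,uv); return o+d*((z-o[2])/d[:,2])[:,None]
def proj(c,P):
    r,_=cv2.Rodrigues(c["M"][:3,:3]); return cv2.projectPoints(np.array(P,float).reshape(-1,1,3),r,c["M"][:3,3],c["K"],c["D"])[0].reshape(-1,2)
E
python3 - <<'E'
from h import *
for n in("top","scene"):
    c=cam(n); cv2.imwrite(f"pics/{n}0.png",cv2.resize(c["frame"][:,:,::-1],(800,600),interpolation=cv2.INTER_CUBIC))
    np.save(n+"0.npy",c,allow_pickle=True)
    print(n,ray(c,[[256,192]]),onz(c,[[256,192]],0), c["D"])
o=ctrl.get_obs();print(o)
E
```

```text
top (array([ 0.30168888, -0.00791349,  1.10899047]), array([[ 0.22813946,  0.01160432, -0.97357305]])) [[0.56156099 0.00530492 0.        ]] [0.00589713 0.         0.         0.         0.        ]
scene (array([1.08031883, 0.21164613, 0.93301058]), array([[-0.52905358, -0.22645807, -0.81782947]])) [[ 0.47675463 -0.04670574  0.        ]] [-0.03591888  0.          0.          0.          0.        ]
{'time_s': 0.1, 'q': array([ 1.08569529e+00,  1.81485196e-01,  1.60790884e+00, -2.73137078e-05,
        1.35380354e+00, -2.06300775e-01]), 'dq': array([-0.00093389, -0.00335474, -0.0016123 , -0.00120974,  0.00057011,
       -0.00063204]), 'joint_efforts': array([ 6.49261510e-04, -4.45874834e+01, -3.52238989e+01, -1.68895513e-04,
        4.14978771e-03,  2.59415674e-05]), 'eef_pos': array([0.15799467, 0.55234661, 0.23046347]), 'eef_rot': array([-2.59372571e-04,  1.38946122e-01,  9.90299617e-01, -7.59501657e-04]), 'wrist_force': array([ 0.37422733, -1.01994963,  0.23159346]), 'torque': array([-0.00754196,  0.00019105, -0.02053127]), 'grasp_force': 0.0, 'opening': 0.9967264114660966}
```

View pics/top0.png

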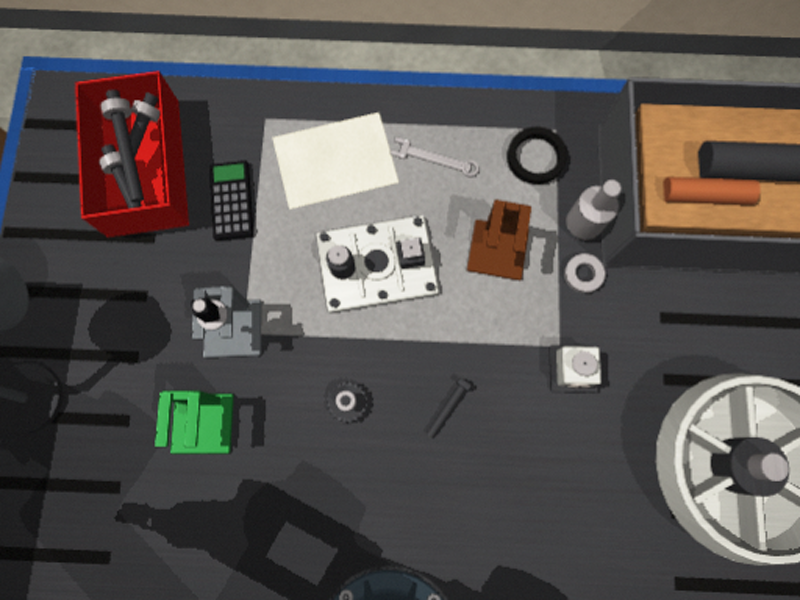

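View pics/scene0.png

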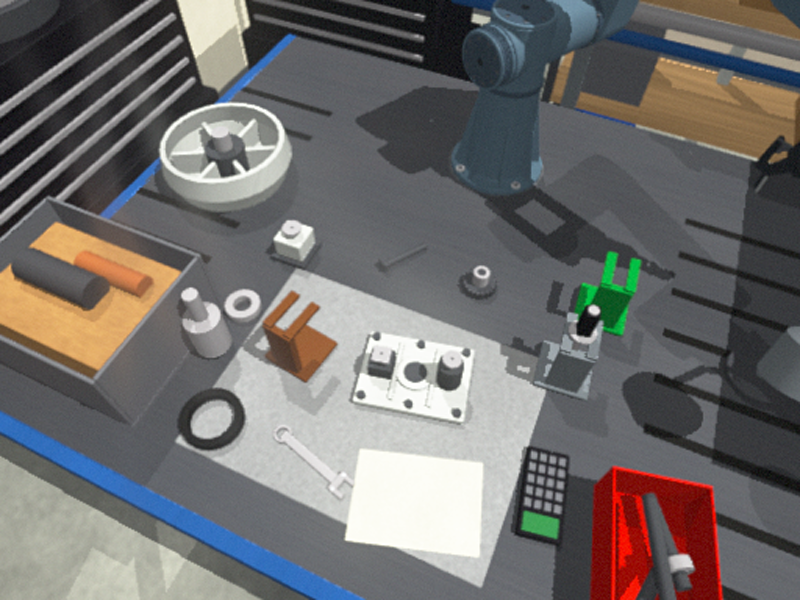

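The top view shows the probe grip at about (200,306), setter foot at (585,365), round foot at (340,256) and square foot at (411,246), in 800x600 pixels. The scene view confirms the round foot is the one nearer the grey stand. Next I'll zoom in.

```bash
python3 - <<'E'
from h import *
t=np.load("top0.npy",allow_pickle=True).item();s=np.load("scene0.npy",allow_pickle=True).item()
def crop(c,u,v,w,h,k): return cv2.resize(c["frame"][v:v+h,u:u+w,::-1],(w*k,h*k),interpolation=cv2.INTER_CUBIC)
m=np.zeros((600,800,3),np.uint8)
m[:300,:400]=crop(t,115,175,80,60,5)      # stand top
m[:300,400:]=crop(t,205,140,80,60,5)      # feet top
m[300:,:400]=crop(t,340,205,80,60,5)     # setter top
m[300:,400:]=crop(s,335,188,80,60,5)     # stand scene
cv2.imwrite("pics/m1.png",m)
print(onz(t,np.array([[200,306]])/1.5625,.196),onz(t,np.array([[585,365]])/1.5625,.078),onz(t,np.array([[340,256]])/1.5625,.098),onz(t,np.array([[411,246]])/1.5625,.07))
print(onz(s,np.array([[594,310]])/1.5625,.196))
E
```

```text
[[0.49423361 0.29752184 0.196     ]] [[ 0.44712298 -0.30154399  0.078     ]] [[0.60967738 0.10722049 0.098     ]] [[ 0.64122506 -0.01040177  0.07      ]]
[[0.49343618 0.29848906 0.196     ]]
```

View pics/m1.png

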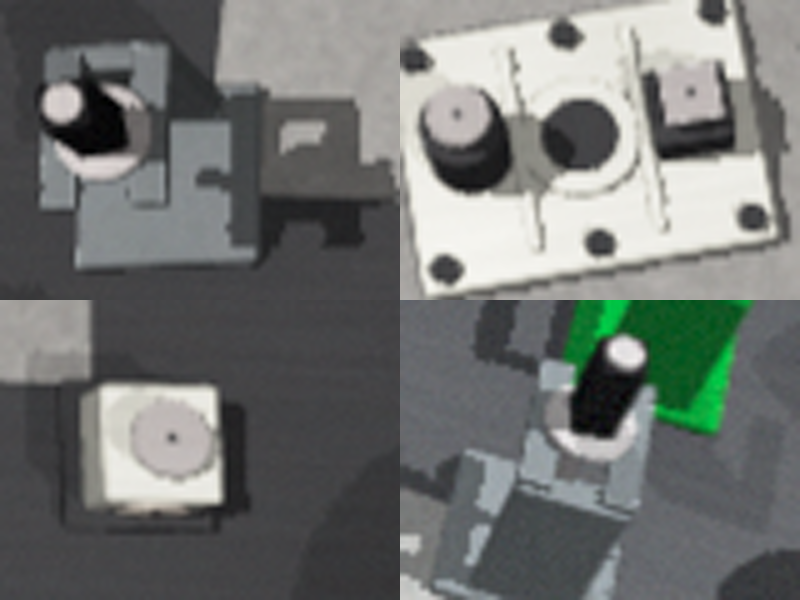

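Zoomed: centre dots of the feet are clear, at round (457,113), square (690,92) and setter (172,437). The probe cap is at (62,100) in the top crop and (627,355) in the scene crop. The stand is nearly square to the world, with its slot open to -x.

```bash
python3 - <<'E'
from h import *
t=np.load("top0.npy",allow_pickle=True).item();s=np.load("scene0.npy",allow_pickle=True).item()
np.set_printoptions(precision=4,suppress=True)
print("round",onz(t,[[216,162.2]],.098),"sq",onz(t,[[262.6,158]],.07),"setter",onz(t,[[374,232]],.078))
print("probe",onz(t,[[127,194.6]],.2),onz(s,[[380,198.6]],.2))
p=lambda x,y:[115+(x-2)/5,175+(y-2)/5]
def ang(a,b,z):
    q=onz(t,[p(*a),p(*b)],z); d=q[1]-q[0]; return q,np.degrees(np.arctan2(d[1],d[0]))
print("base front",ang((78,268),(245,263),.005)); print("prong R",ang((165,208),(168,45),.13)); print("prongL",ang((41,208),(46,48),.13))
# wrist-view/scene of spindle top
print("spindle top",onz(t,np.array([[612,188]])/1.5625,.17))
# square foot edge / collar check scene
for n,P in(("setter",onz(t,[[374,232]],.078)),("round",onz(t,[[216,162.2]],.098)),("sq",onz(t,[[262.6,158]],.07))): print(n,"scene px800",proj(s,P)*1.5625)
E
```

```text
round [[0.614  0.1117 0.098 ]] sq [[ 0.6396 -0.0093  0.07  ]] setter [[ 0.4512 -0.3006  0.078 ]]
probe [[0.4962 0.2988 0.2   ]] [[0.4974 0.2978 0.2   ]]
base front (array([[0.4444, 0.3449, 0.005 ],
       [0.4509, 0.2539, 0.005 ]]), np.float64(-85.89528744514935))
prong R (array([[0.4594, 0.2659, 0.13  ],
       [0.5414, 0.273 , 0.13  ]]), np.float64(4.950140411147195))
prongL (array([[0.4568, 0.3264, 0.13  ],
       [0.5373, 0.3335, 0.13  ]]), np.float64(5.041440749034339))
spindle top [[ 0.7183 -0.3254  0.17  ]]
setter scene px800 [[292.0896 226.9525]]
round scene px800 [[452.9954 358.4537]]
sq scene px800 [[382.2663 353.1827]]
```

Request:
servo_tool(steps=[{"dx":0.25,"dy":-0.19,"dz":0.15,"wz":0.03},{"dx":0.5,"dy":-0.38,"dz":0.3,"wz":0.06},{"dx":0.75,"dy":-0.56,"dz":0.46,"wz":0.09},{"dx":1,"dy":-0.75,"dz":0.46,"wz":0.1165},{"dx":1,"dy":-0.75,"dz":0.46,"wz":0.1165}], jaw=1)

```text
$.steps[0]: bad value
```

Request:
servo_tool(steps=[{"dx":0.25,"dy":-0.19},{"dx":0.5,"dy":-0.38},{"dx":0.75,"dy":-0.56},{"dx":1,"dy":-0.75},{"dx":1,"dy":-0.75}])

```text
$.steps[0]: bad value
```

Request:
servo_tool(steps=[{"dx":0.25,"dy":-0.19},{"dx":0.5,"dy":-0.38},{"dx":0.75,"dy":-0.56},{"dx":1,"dy":-0.75},{"dx":1,"dy":-0.75}])

```text
$.steps[0]: bad value
```

Request:
servo_tool(steps=[{"dx":0.1,"dy":-0.1},{"dx":0.2,"dy":-0.2},{"dx":0.39,"dy":-0.29},{"dx":0.39,"dy":-0.29},{"dx":0.39,"dy":-0.29}])

```text
$.steps[0]: bad value
```

```bash
python3 - <<'E'
from h import *
c=cam("wrist"); o=ctrl.get_obs(); print(o["eef_pos"],o["eef_rot"],o["wrist_force"],o["time_s"])
im=c["frame"][:,:,::-1].copy()
for P in ([.4968,.2984,.2],[.492,.2992,.13]):
    u=proj(c,P)[0]; print(u); cv2.circle(im,tuple(int(x) for x in u),3,(0,0,255),1)
cv2.imwrite("pics/w1.png",im); np.save("w1.npy",c,allow_pickle=True)
E
```

```text
[0.15802246 0.55242259 0.23057532] [-2.44878968e-04  1.38939013e-01  9.90300696e-01 -6.49726657e-04] [0.47230273 0.21952217 0.36289081] 0.15
[122.64652727 530.47868511]
[145.34867036 450.633664  ]
```

View pics/w1.png

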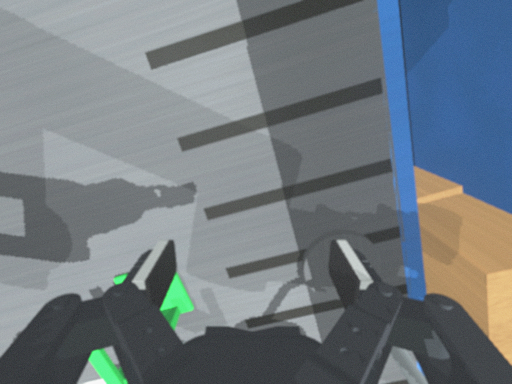

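The moves were refused, probably because every row needs all six numbers. The wrist view shows only the open fingers and the green stand, at the lower left.

Request:
servo_tool(steps=[{"dx":0.25,"dy":-0.19,"dz":0.15,"wx":0,"wy":0,"wz":0.03},{"dx":0.5,"dy":-0.38,"dz":0.3,"wx":0,"wy":0,"wz":0.06},{"dx":0.75,"dy":-0.56,"dz":0.46,"wx":0,"wy":0,"wz":0.09},{"dx":1,"dy":-0.75,"dz":0.46,"wx":0,"wy":0,"wz":0.1165},{"dx":1,"dy":-0.75,"dz":0.46,"wx":0,"wy":0,"wz":0.1165}], jaw=1)

```text
time_s: 0.57
eef_pos: [0.2624, 0.4756, 0.2783]
eef_rot: [0.002, -0.044, 0.999, -0.0]
wrist_force: [-0.2, 0.0, 1.1]
opening: 0.999
grasp_force: 0.0
```

Request:
servo_tool(steps=[{"dx":0.3,"dy":-0.22,"dz":0,"wx":0,"wy":0,"wz":0},{"dx":0.6,"dy":-0.45,"dz":0,"wx":0,"wy":0,"wz":0},{"dx":0.9,"dy":-0.68,"dz":0,"wx":0,"wy":0,"wz":0},{"dx":1,"dy":-0.75,"dz":0,"wx":0,"wy":0,"wz":0},{"dx":1,"dy":-0.75,"dz":0,"wx":0,"wy":0,"wz":0}])

```text
time_s: 0.98
eef_pos: [0.3601, 0.4012, 0.2767]
eef_rot: [-0.0, -0.041, 0.999, -0.0]
wrist_force: [-0.9, -0.2, 0.6]
opening: 1.003
grasp_force: 0.0
```

Request:
servo_tool(steps=[{"dx":0.3,"dy":-0.22,"dz":0,"wx":0,"wy":0,"wz":0},{"dx":0.6,"dy":-0.45,"dz":0,"wx":0,"wy":0,"wz":0},{"dx":0.9,"dy":-0.68,"dz":0,"wx":0,"wy":0,"wz":0},{"dx":1,"dy":-0.75,"dz":0,"wx":0,"wy":0,"wz":0},{"dx":1,"dy":-0.75,"dz":0,"wx":0,"wy":0,"wz":0}])

```text
time_s: 1.4
eef_pos: [0.4594, 0.327, 0.2767]
eef_rot: [-0.0, -0.042, 0.999, -0.0]
wrist_force: [-0.7, -0.5, -0.3]
opening: 1.001
grasp_force: 0.0
```

Request:
servo_tool(steps=[{"dx":0.13,"dy":-0.1,"dz":0,"wx":0,"wy":0,"wz":0},{"dx":0.26,"dy":-0.2,"dz":0,"wx":0,"wy":0,"wz":0},{"dx":0.39,"dy":-0.29,"dz":0,"wx":0,"wy":0,"wz":0},{"dx":0.39,"dy":-0.29,"dz":0,"wx":0,"wy":0,"wz":0},{"dx":0.39,"dy":-0.29,"dz":0,"wx":0,"wy":0,"wz":0}])

```text
time_s: 1.82
eef_pos: [0.4967, 0.2995, 0.277]
eef_rot: [-0.001, -0.043, 0.999, 0.0]
wrist_force: [0.2, 0.6, -0.6]
opening: 0.999
grasp_force: 0.0
```

```bash
python3 - <<'E'
from h import *
c=cam("wrist"); o=ctrl.get_obs(); print(o["eef_pos"],o["eef_rot"],o["wrist_force"],o["time_s"])
im=c["frame"][:,:,::-1].copy()
for P in ([.4968,.2984,.2],[.492,.2992,.13]):
    u=proj(c,P)[0]; print(u); cv2.circle(im,tuple(int(x) for x in u),3,(0,0,255),1)
cv2.imwrite("pics/w2.png",im); np.save("w2.npy",c,allow_pickle=True)
E
```

```text
[0.49638804 0.29969787 0.277044  ] [-5.21535138e-04 -4.37300645e-02  9.99043220e-01  2.30403128e-04] [-0.07728551  0.27420214  0.34644095] 1.8667
[251.91421038 196.2705326 ]
[253.06196206 170.69344068]
```

View pics/w2.png

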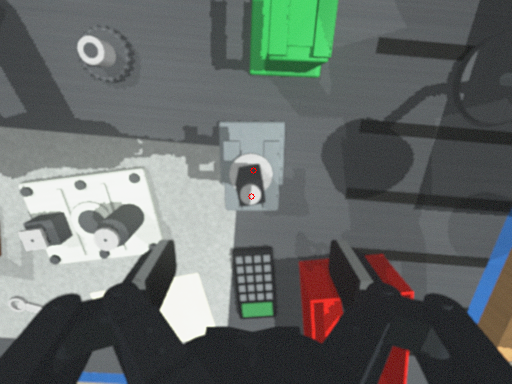

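The wrist view puts the probe cap at about (251,195), matching the prediction (252,196). Now I'll descend and grip.

Request:
servo_tool(steps=[{"dx":0,"dy":-0.01,"dz":-0.2,"wx":0,"wy":0,"wz":0},{"dx":0,"dy":-0.01,"dz":-0.4,"wx":0,"wy":0,"wz":0},{"dx":0,"dy":-0.01,"dz":-0.6,"wx":0,"wy":0,"wz":0},{"dx":0,"dy":-0.01,"dz":-0.8,"wx":0,"wy":0,"wz":0},{"dx":0,"dy":-0.01,"dz":-1,"wx":0,"wy":0,"wz":0}])

```text
time_s: 2.28
eef_pos: [0.4961, 0.2989, 0.1766]
eef_rot: [-0.0, -0.044, 0.999, 0.0]
wrist_force: [0.1, 0.0, -0.7]
opening: 1.0
grasp_force: 0.0
```

Request:
servo_tool(steps=[{"dx":0,"dy":0,"dz":-0.1,"wx":0,"wy":0,"wz":0},{"dx":0,"dy":0,"dz":-0.21,"wx":0,"wy":0,"wz":0},{"dx":0,"dy":0,"dz":-0.21,"wx":0,"wy":0,"wz":0},{"dx":0,"dy":0,"dz":-0.21,"wx":0,"wy":0,"wz":0},{"dx":0,"dy":0,"dz":-0.21,"wx":0,"wy":0,"wz":0}])

```text
time_s: 2.7
eef_pos: [0.4979, 0.2983, 0.1575]
eef_rot: [0.001, -0.044, 0.999, 0.0]
wrist_force: [0.6, -1.1, -0.4]
opening: 1.003
grasp_force: 0.0
```

Request:
servo_tool(steps=[{"dx":0,"dy":0,"dz":0,"wx":0,"wy":0,"wz":0},{"dx":0,"dy":0,"dz":0,"wx":0,"wy":0,"wz":0},{"dx":0,"dy":0,"dz":0,"wx":0,"wy":0,"wz":0},{"dx":0,"dy":0,"dz":0,"wx":0,"wy":0,"wz":0},{"dx":0,"dy":0,"dz":0,"wx":0,"wy":0,"wz":0}], jaw=0)

```text
time_s: 3.12
eef_pos: [0.4974, 0.2979, 0.1567]
eef_rot: [0.0, -0.044, 0.999, 0.0]
wrist_force: [-2.5, -0.5, 21.7]
opening: 0.301
grasp_force: 54.9
```

Request:
servo_tool(steps=[{"dx":0,"dy":0,"dz":0,"wx":0,"wy":0,"wz":0},{"dx":0,"dy":0,"dz":0,"wx":0,"wy":0,"wz":0},{"dx":0,"dy":0,"dz":0,"wx":0,"wy":0,"wz":0},{"dx":0,"dy":0,"dz":0,"wx":0,"wy":0,"wz":0},{"dx":0,"dy":0,"dz":0,"wx":0,"wy":0,"wz":0}])

```text
time_s: 3.53
eef_pos: [0.4976, 0.2979, 0.1569]
eef_rot: [0.0, -0.044, 0.999, 0.0]
wrist_force: [-0.1, 0.7, 6.0]
opening: 0.288
grasp_force: 56.7
```

Request:
servo_tool(steps=[{"dx":0,"dy":0,"dz":0.1,"wx":0,"wy":0,"wz":0},{"dx":0,"dy":0,"dz":0.3,"wx":0,"wy":0,"wz":0},{"dx":0,"dy":0,"dz":0.5,"wx":0,"wy":0,"wz":0},{"dx":0,"dy":0,"dz":0.75,"wx":0,"wy":0,"wz":0},{"dx":0,"dy":0,"dz":1,"wx":0,"wy":0,"wz":0}])

```text
time_s: 3.95
eef_pos: [0.4963, 0.2975, 0.2564]
eef_rot: [-0.001, -0.044, 0.999, -0.0]
wrist_force: [0.1, -0.2, -0.4]
opening: 0.293
grasp_force: 56.4
```

Request:
servo_tool(steps=[{"dx":0,"dy":0,"dz":0.2,"wx":0,"wy":0,"wz":0},{"dx":0,"dy":0,"dz":0.3,"wx":0,"wy":0,"wz":0},{"dx":0,"dy":-0.2,"dz":0.3,"wx":0,"wy":0,"wz":0},{"dx":0,"dy":-0.5,"dz":0.3,"wx":0,"wy":0,"wz":0},{"dx":0,"dy":-0.8,"dz":0.3,"wx":0,"wy":0,"wz":0}])

```text
time_s: 4.37
eef_pos: [0.4963, 0.2174, 0.2854]
eef_rot: [-0.001, -0.045, 0.999, -0.0]
wrist_force: [-0.4, -0.0, -2.5]
opening: 0.295
grasp_force: 56.7
```

```bash
python3 - <<'E'
from h import *
o=ctrl.get_obs(); print(o["eef_pos"],o["wrist_force"])
t=cam("top"); s=cam("scene"); e=o["eef_pos"]
m=np.zeros((300,800,3),np.uint8)
for i,c in enumerate((t,s)):
    a=[proj(c,e+[0,0,k])[0] for k in(.043,-.117)]; print(a)
    u,v=np.round(a[0]).astype(int)-[40,30]; im=c["frame"][:,:,::-1].copy(); print(u,v)
    im=cv2.resize(im[v:v+60,u:u+80],(400,300),interpolation=cv2.INTER_CUBIC)
    for q in a: cv2.circle(im,tuple(int(x) for x in (q-[u,v]+.5)*5),3,(0,0,255),1)
    m[:,400*i:400*i+400]=im
cv2.imwrite("pics/m2.png",m)
E
```

```text
[0.49634196 0.21737753 0.28538866] [-0.37689313 -0.00485778 -2.48614704]
[array([147.72620691, 181.85034906]), array([165.38062027, 198.89854037])]
108 152
[array([361.44224056, 153.95732936]), array([346.20377905, 194.58026869])]
321 124
```

View pics/m2.png

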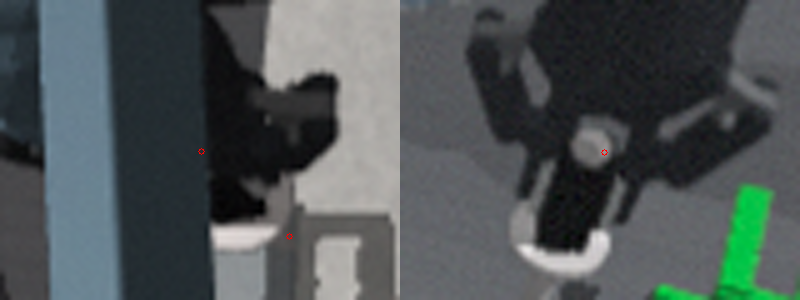

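The probe is held upright. The slight offset fits the arm still moving when the picture was taken. Next, the setter.

Request:
servo_tool(steps=[{"dx":0,"dy":-0.3,"dz":0,"wx":0,"wy":0,"wz":0},{"dx":-0.05,"dy":-0.6,"dz":0,"wx":0,"wy":0,"wz":0},{"dx":-0.1,"dy":-0.8,"dz":0,"wx":0,"wy":0,"wz":0},{"dx":-0.1,"dy":-0.9,"dz":0,"wx":0,"wy":0,"wz":0},{"dx":-0.1,"dy":-1,"dz":0,"wx":0,"wy":0,"wz":0}])

```text
time_s: 4.88
eef_pos: [0.4869, 0.1173, 0.2857]
eef_rot: [-0.0, -0.043, 0.999, 0.0]
wrist_force: [0.2, -0.2, -1.7]
opening: 0.288
grasp_force: 57.2
```

Request:
servo_tool(steps=[{"dx":0,"dy":-0.2,"dz":0,"wx":0,"wy":0,"wz":0},{"dx":-0.05,"dy":-0.4,"dz":0,"wx":0,"wy":0,"wz":0},{"dx":-0.1,"dy":-0.6,"dz":0,"wx":0,"wy":0,"wz":0},{"dx":-0.1,"dy":-0.8,"dz":0,"wx":0,"wy":0,"wz":0},{"dx":-0.1,"dy":-1,"dz":0,"wx":0,"wy":0,"wz":0}])

```text
time_s: 5.3
eef_pos: [0.4772, 0.0177, 0.286]
eef_rot: [-0.0, -0.044, 0.999, 0.0]
wrist_force: [0.7, -0.4, -1.9]
opening: 0.295
grasp_force: 57.2
```

Request:
servo_tool(steps=[{"dx":0,"dy":-0.2,"dz":0,"wx":0,"wy":0,"wz":0},{"dx":-0.05,"dy":-0.4,"dz":0,"wx":0,"wy":0,"wz":0},{"dx":-0.1,"dy":-0.6,"dz":0,"wx":0,"wy":0,"wz":0},{"dx":-0.1,"dy":-0.8,"dz":0,"wx":0,"wy":0,"wz":0},{"dx":-0.1,"dy":-1,"dz":0,"wx":0,"wy":0,"wz":0}])

```text
time_s: 5.72
eef_pos: [0.4674, -0.0825, 0.2861]
eef_rot: [-0.0, -0.044, 0.999, 0.0]
wrist_force: [0.8, -0.4, -2.0]
opening: 0.294
grasp_force: 57.2
```

Request:
servo_tool(steps=[{"dx":0,"dy":-0.2,"dz":0,"wx":0,"wy":0,"wz":0},{"dx":-0.05,"dy":-0.4,"dz":0,"wx":0,"wy":0,"wz":0},{"dx":-0.1,"dy":-0.6,"dz":0,"wx":0,"wy":0,"wz":0},{"dx":-0.1,"dy":-0.8,"dz":0,"wx":0,"wy":0,"wz":0},{"dx":-0.1,"dy":-1,"dz":0,"wx":0,"wy":0,"wz":0}])

```text
time_s: 6.13
eef_pos: [0.4575, -0.1826, 0.286]
eef_rot: [0.0, -0.044, 0.999, 0.0]
wrist_force: [-0.3, 0.3, -2.4]
opening: 0.291
grasp_force: 57.2
```

Request:
servo_tool(steps=[{"dx":0,"dy":-0.3,"dz":0,"wx":0,"wy":0,"wz":0},{"dx":-0.05,"dy":-0.6,"dz":0,"wx":0,"wy":0,"wz":0},{"dx":-0.06,"dy":-0.8,"dz":0,"wx":0,"wy":0,"wz":0},{"dx":-0.06,"dy":-0.95,"dz":0,"wx":0,"wy":0,"wz":0},{"dx":-0.06,"dy":-1,"dz":0,"wx":0,"wy":0,"wz":0}])

```text
time_s: 6.55
eef_pos: [0.4514, -0.2838, 0.2858]
eef_rot: [-0.0, -0.043, 0.999, 0.0]
wrist_force: [-0.6, 0.2, -2.3]
opening: 0.291
grasp_force: 57.2
```

Request:
servo_tool(steps=[{"dx":0,"dy":-0.1,"dz":-0.2,"wx":0,"wy":0,"wz":0},{"dx":0,"dy":-0.18,"dz":-0.4,"wx":0,"wy":0,"wz":0},{"dx":0,"dy":-0.18,"dz":-0.6,"wx":0,"wy":0,"wz":0},{"dx":0,"dy":-0.18,"dz":-0.7,"wx":0,"wy":0,"wz":0},{"dx":0,"dy":-0.18,"dz":-0.7,"wx":0,"wy":0,"wz":0}])

```text
time_s: 6.97
eef_pos: [0.4504, -0.2979, 0.2133]
eef_rot: [-0.002, -0.044, 0.999, 0.002]
wrist_force: [-0.6, 0.0, -2.2]
opening: 0.293
grasp_force: 57.1
```

```bash
python3 - <<'E'
from h import *
cam("top"); s=cam("scene"); t=cam("top"); o=ctrl.get_obs(); print(o["eef_pos"],o["wrist_force"]); e=o["eef_pos"]
m=np.zeros((300,800,3),np.uint8)
for i,c in enumerate((t,s)):
    a=[proj(c,e+[0,0,k])[0] for k in(.043,-.117)]+[proj(c,[.4512,-.3006,.078])[0]]
    u,v=np.round(a[1]).astype(int)-[40,30]; im=c["frame"][:,:,::-1].copy(); print(u,v)
    im=cv2.resize(im[v:v+60,u:u+80],(400,300),interpolation=cv2.INTER_CUBIC)
    for q in a: cv2.circle(im,tuple(int(x) for x in (q-[u,v]+.5)*5),3,(0,0,255),1)
    m[:,400*i:400*i+400]=im
cv2.imwrite("pics/m3.png",m)
E
```

```text
[ 0.45202644 -0.30000668  0.21747987] [ 0.14127428 -0.42764878 -1.48610814]
336 200
146 111
```

View pics/m3.png

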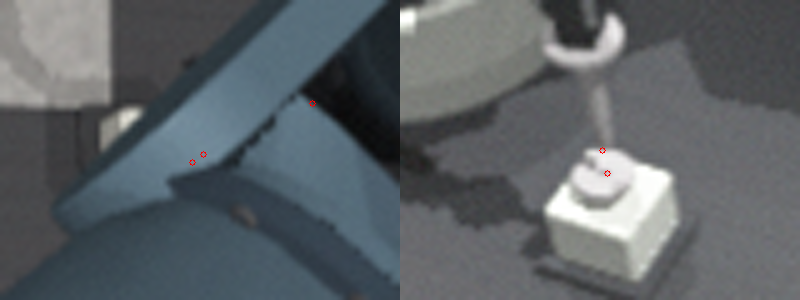

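Scene crop: stylus end at (603,148), right on the prediction, and the foot lies straight below at (602,175). I'll press in small steps and watch the force.

Request:
servo_tool(steps=[{"dx":0,"dy":0,"dz":-0.06,"wx":0,"wy":0,"wz":0},{"dx":0,"dy":0,"dz":-0.12,"wx":0,"wy":0,"wz":0},{"dx":0,"dy":0,"dz":-0.18,"wx":0,"wy":0,"wz":0},{"dx":0,"dy":0,"dz":-0.2,"wx":0,"wy":0,"wz":0},{"dx":0,"dy":0,"dz":-0.2,"wx":0,"wy":0,"wz":0}])

```text
time_s: 7.53
eef_pos: [0.4508, -0.2998, 0.1953]
eef_rot: [-0.001, -0.044, 0.999, 0.001]
wrist_force: [0.7, -0.4, -2.1]
opening: 0.291
grasp_force: 57.2
```

Request:
servo_tool(steps=[{"dx":0,"dy":0,"dz":-0.01,"wx":0,"wy":0,"wz":0},{"dx":0,"dy":0,"dz":-0.02,"wx":0,"wy":0,"wz":0},{"dx":0,"dy":0,"dz":-0.03,"wx":0,"wy":0,"wz":0},{"dx":0,"dy":0,"dz":-0.03,"wx":0,"wy":0,"wz":0},{"dx":0,"dy":0,"dz":-0.03,"wx":0,"wy":0,"wz":0}])

```text
time_s: 7.95
eef_pos: [0.4514, -0.3004, 0.1937]
eef_rot: [0.0, -0.044, 0.999, -0.0]
wrist_force: [-0.6, 0.3, 0.3]
opening: 0.291
grasp_force: 57.3
```

Request:
servo_tool(steps=[{"dx":0,"dy":0,"dz":-0.01,"wx":0,"wy":0,"wz":0},{"dx":0,"dy":0,"dz":-0.02,"wx":0,"wy":0,"wz":0},{"dx":0,"dy":0,"dz":-0.02,"wx":0,"wy":0,"wz":0},{"dx":0,"dy":0,"dz":-0.02,"wx":0,"wy":0,"wz":0},{"dx":0,"dy":0,"dz":-0.02,"wx":0,"wy":0,"wz":0}])

```text
time_s: 8.37
eef_pos: [0.4514, -0.3004, 0.1915]
eef_rot: [0.0, -0.044, 0.999, -0.0]
wrist_force: [-0.5, -0.8, 1.8]
opening: 0.293
grasp_force: 57.4
```

Request:
servo_tool(steps=[{"dx":0,"dy":0,"dz":-0.005,"wx":0,"wy":0,"wz":0},{"dx":0,"dy":0,"dz":-0.005,"wx":0,"wy":0,"wz":0},{"dx":0,"dy":0,"dz":-0.005,"wx":0,"wy":0,"wz":0},{"dx":0,"dy":0,"dz":-0.005,"wx":0,"wy":0,"wz":0},{"dx":0,"dy":0,"dz":-0.005,"wx":0,"wy":0,"wz":0}])

```text
time_s: 8.78
eef_pos: [0.4513, -0.3003, 0.1909]
eef_rot: [0.0, -0.044, 0.999, -0.0]
wrist_force: [-0.3, 0.4, 0.9]
opening: 0.294
grasp_force: 57.5
```

```bash
python3 - <<'E'
from h import *
s=cam("scene"); o=ctrl.get_obs(); print(o["eef_pos"],o["wrist_force"]); e=o["eef_pos"]
q=proj(s,[.4512,-.3006,.074])[0]; u,v=np.round(q).astype(int)-[40,30]
cv2.imwrite("pics/m4.png",cv2.resize(s["frame"][v:v+60,u:u+80,::-1],(640,480),interpolation=cv2.INTER_CUBIC)); print((q-[u,v]+.5)*8)
E
```

```text
[ 0.45130394 -0.30028933  0.19085933] [ 0.39224393 -0.14635176  2.05359274]
[324.99906274 244.85298241]
```

View pics/m4.png

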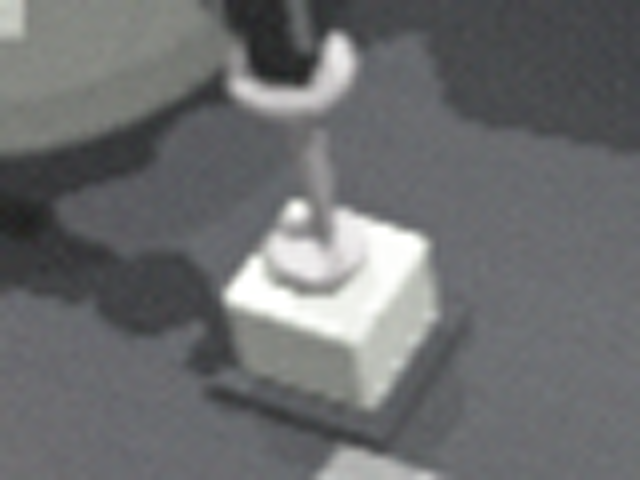

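Crop: the stylus tip at (322,243) presses the foot about 1 px from its middle, force up by about 3.5 N. Lifting now, then over to the square foot.

Request:
servo_tool(steps=[{"dx":0,"dy":0,"dz":0.1,"wx":0,"wy":0,"wz":0},{"dx":0,"dy":0,"dz":0.3,"wx":0,"wy":0,"wz":0},{"dx":0,"dy":0,"dz":0.6,"wx":0,"wy":0,"wz":0},{"dx":0,"dy":0,"dz":0.85,"wx":0,"wy":0,"wz":0},{"dx":0,"dy":0,"dz":1,"wx":0,"wy":0,"wz":0}])

```text
time_s: 9.25
eef_pos: [0.4516, -0.3005, 0.294]
eef_rot: [0.001, -0.044, 0.999, -0.001]
wrist_force: [0.3, 0.3, -1.3]
opening: 0.294
grasp_force: 57.2
```

Request:
servo_tool(steps=[{"dx":0.1,"dy":0.2,"dz":0,"wx":0,"wy":0,"wz":0},{"dx":0.25,"dy":0.4,"dz":0,"wx":0,"wy":0,"wz":0},{"dx":0.4,"dy":0.6,"dz":0,"wx":0,"wy":0,"wz":0},{"dx":0.55,"dy":0.8,"dz":0,"wx":0,"wy":0,"wz":0},{"dx":0.65,"dy":1,"dz":0,"wx":0,"wy":0,"wz":0}])

```text
time_s: 9.67
eef_pos: [0.5168, -0.1989, 0.2908]
eef_rot: [-0.0, -0.044, 0.999, 0.0]
wrist_force: [0.1, -0.9, -1.7]
opening: 0.291
grasp_force: 57.3
```

Request:
servo_tool(steps=[{"dx":0.1,"dy":0.2,"dz":0,"wx":0,"wy":0,"wz":0},{"dx":0.25,"dy":0.4,"dz":0,"wx":0,"wy":0,"wz":0},{"dx":0.4,"dy":0.6,"dz":0,"wx":0,"wy":0,"wz":0},{"dx":0.55,"dy":0.8,"dz":0,"wx":0,"wy":0,"wz":0},{"dx":0.65,"dy":1,"dz":0,"wx":0,"wy":0,"wz":0}])

```text
time_s: 10.08
eef_pos: [0.5818, -0.0988, 0.2906]
eef_rot: [-0.0, -0.044, 0.999, 0.0]
wrist_force: [-0.1, -0.1, -1.4]
opening: 0.293
grasp_force: 57.3
```

Request:
servo_tool(steps=[{"dx":0.1,"dy":0.2,"dz":0,"wx":0,"wy":0,"wz":0},{"dx":0.25,"dy":0.4,"dz":0,"wx":0,"wy":0,"wz":0},{"dx":0.4,"dy":0.6,"dz":0,"wx":0,"wy":0,"wz":0},{"dx":0.58,"dy":0.91,"dz":0,"wx":0,"wy":0,"wz":0},{"dx":0.58,"dy":0.91,"dz":0,"wx":0,"wy":0,"wz":0}])

```text
time_s: 10.5
eef_pos: [0.6406, -0.0039, 0.2904]
eef_rot: [-0.0, -0.046, 0.999, 0.002]
wrist_force: [-1.5, -0.5, -1.0]
opening: 0.294
grasp_force: 57.4
```

Request:
servo_tool(steps=[{"dx":0,"dy":0,"dz":-0.2,"wx":0,"wy":0,"wz":0},{"dx":0,"dy":0,"dz":-0.4,"wx":0,"wy":0,"wz":0},{"dx":0,"dy":0,"dz":-0.6,"wx":0,"wy":0,"wz":0},{"dx":0,"dy":0,"dz":-0.8,"wx":0,"wy":0,"wz":0},{"dx":0,"dy":0,"dz":-0.8,"wx":0,"wy":0,"wz":0}])

```text
time_s: 10.92
eef_pos: [0.6359, -0.0085, 0.2055]
eef_rot: [-0.005, -0.044, 0.999, 0.001]
wrist_force: [-0.2, 0.8, -2.1]
opening: 0.291
grasp_force: 57.2
```

```bash
python3 - <<'E'
from h import *
cam("scene"); s=cam("scene"); o=ctrl.get_obs(); print(o["eef_pos"],o["wrist_force"]); e=o["eef_pos"]
for k in ([e[0],e[1],e[2]-.118],[.6396,-.0093,.07],[.614,.1117,.098]):
    q=proj(s,k)[0]
    if k[2]!=.098 and k[0]==e[0]: u,v=np.round(q).astype(int)-[40,30]
    print((q-[u,v]+.5)*8)
cv2.imwrite("pics/m5.png",cv2.resize(s["frame"][v:v+60,u:u+80,::-1],(640,480),interpolation=cv2.INTER_CUBIC))
E
```

```text
[ 0.63843276 -0.00905335  0.21019959] [ 0.05540031  0.13382579 -1.71233674]
[322.20083519 241.09713324]
[321.15452222 276.27548541]
[683.367982   303.40825867]
```

View pics/m5.png

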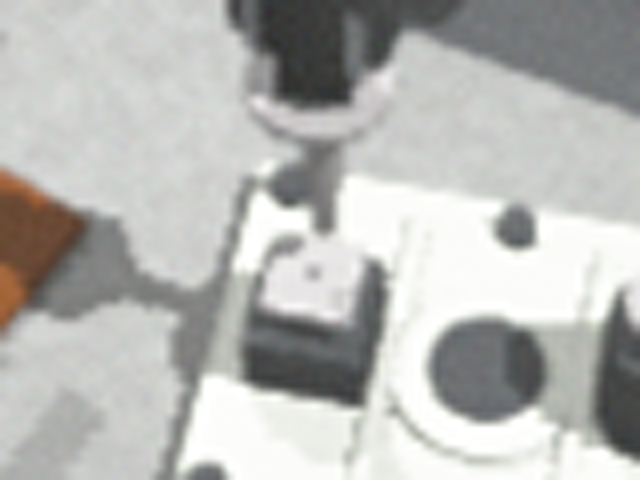

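Crop: the foot's dot is at (314,272), the stylus end at (325,235), just off to one side. I'll nudge y by -2 mm and press.

Request:
servo_tool(steps=[{"dx":0,"dy":-0.02,"dz":-0.08,"wx":0,"wy":0,"wz":0},{"dx":0,"dy":-0.02,"dz":-0.16,"wx":0,"wy":0,"wz":0},{"dx":0,"dy":-0.02,"dz":-0.2,"wx":0,"wy":0,"wz":0},{"dx":0,"dy":-0.02,"dz":-0.2,"wx":0,"wy":0,"wz":0},{"dx":0,"dy":-0.02,"dz":-0.2,"wx":0,"wy":0,"wz":0}])

```text
time_s: 11.43
eef_pos: [0.6391, -0.0112, 0.1906]
eef_rot: [-0.0, -0.044, 0.999, 0.0]
wrist_force: [0.2, -0.2, -1.9]
opening: 0.292
grasp_force: 57.3
```

Request:
servo_tool(steps=[{"dx":0,"dy":0,"dz":-0.02,"wx":0,"wy":0,"wz":0},{"dx":0,"dy":0,"dz":-0.035,"wx":0,"wy":0,"wz":0},{"dx":0,"dy":0,"dz":-0.05,"wx":0,"wy":0,"wz":0},{"dx":0,"dy":0,"dz":-0.05,"wx":0,"wy":0,"wz":0},{"dx":0,"dy":0,"dz":-0.05,"wx":0,"wy":0,"wz":0}])

```text
time_s: 11.85
eef_pos: [0.6395, -0.0112, 0.1862]
eef_rot: [0.0, -0.044, 0.999, -0.0]
wrist_force: [1.0, 0.4, 0.1]
opening: 0.288
grasp_force: 57.5
```

Request:
servo_tool(steps=[{"dx":0,"dy":0,"dz":-0.01,"wx":0,"wy":0,"wz":0},{"dx":0,"dy":0,"dz":-0.025,"wx":0,"wy":0,"wz":0},{"dx":0,"dy":0,"dz":-0.025,"wx":0,"wy":0,"wz":0},{"dx":0,"dy":0,"dz":-0.025,"wx":0,"wy":0,"wz":0},{"dx":0,"dy":0,"dz":-0.025,"wx":0,"wy":0,"wz":0}])

```text
time_s: 12.27
eef_pos: [0.6394, -0.0112, 0.1836]
eef_rot: [0.0, -0.044, 0.999, -0.0]
wrist_force: [0.6, 0.2, 0.8]
opening: 0.29
grasp_force: 57.5
```

Request:
servo_tool(steps=[{"dx":0,"dy":0,"dz":0,"wx":0,"wy":0,"wz":0},{"dx":0,"dy":0,"dz":0,"wx":0,"wy":0,"wz":0},{"dx":0,"dy":0,"dz":0,"wx":0,"wy":0,"wz":0},{"dx":0,"dy":0,"dz":0,"wx":0,"wy":0,"wz":0},{"dx":0,"dy":0,"dz":0,"wx":0,"wy":0,"wz":0}])

```text
time_s: 12.68
eef_pos: [0.6393, -0.0112, 0.1833]
eef_rot: [0.0, -0.044, 0.999, -0.0]
wrist_force: [-1.4, 1.0, 1.2]
opening: 0.292
grasp_force: 57.5
```

Request:
servo_tool(steps=[{"dx":0,"dy":0,"dz":-0.01,"wx":0,"wy":0,"wz":0},{"dx":0,"dy":0,"dz":-0.01,"wx":0,"wy":0,"wz":0},{"dx":0,"dy":0,"dz":-0.01,"wx":0,"wy":0,"wz":0},{"dx":0,"dy":0,"dz":-0.01,"wx":0,"wy":0,"wz":0},{"dx":0,"dy":0,"dz":-0.01,"wx":0,"wy":0,"wz":0}])

```text
time_s: 13.1
eef_pos: [0.6393, -0.0112, 0.1824]
eef_rot: [0.0, -0.044, 0.999, -0.0]
wrist_force: [0.1, 0.0, 1.5]
opening: 0.291
grasp_force: 57.6
```

Request:
servo_tool(steps=[{"dx":0,"dy":0,"dz":0.1,"wx":0,"wy":0,"wz":0},{"dx":0,"dy":0,"dz":0.3,"wx":0,"wy":0,"wz":0},{"dx":0,"dy":0,"dz":0.6,"wx":0,"wy":0,"wz":0},{"dx":0,"dy":0,"dz":0.85,"wx":0,"wy":0,"wz":0},{"dx":0,"dy":0,"dz":1,"wx":0,"wy":0,"wz":0}])

```text
time_s: 13.52
eef_pos: [0.6397, -0.0113, 0.2856]
eef_rot: [0.001, -0.044, 0.999, -0.0]
wrist_force: [0.5, 0.7, -1.3]
opening: 0.292
grasp_force: 57.2
```

Request:
servo_tool(steps=[{"dx":-0.05,"dy":0.2,"dz":0,"wx":0,"wy":0,"wz":0},{"dx":-0.1,"dy":0.4,"dz":0,"wx":0,"wy":0,"wz":0},{"dx":-0.15,"dy":0.6,"dz":0,"wx":0,"wy":0,"wz":0},{"dx":-0.2,"dy":0.8,"dz":0,"wx":0,"wy":0,"wz":0},{"dx":-0.25,"dy":1,"dz":0,"wx":0,"wy":0,"wz":0}])

```text
time_s: 13.93
eef_pos: [0.6133, 0.0896, 0.282]
eef_rot: [-0.001, -0.043, 0.999, 0.0]
wrist_force: [0.3, -0.6, -1.7]
opening: 0.29
grasp_force: 57.3
```

Request:
servo_tool(steps=[{"dx":0,"dy":0.1,"dz":0,"wx":0,"wy":0,"wz":0},{"dx":0,"dy":0.215,"dz":0,"wx":0,"wy":0,"wz":0},{"dx":0,"dy":0.215,"dz":-0.2,"wx":0,"wy":0,"wz":0},{"dx":0,"dy":0.215,"dz":-0.4,"wx":0,"wy":0,"wz":0},{"dx":0,"dy":0.215,"dz":-0.5,"wx":0,"wy":0,"wz":0}])

```text
time_s: 14.35
eef_pos: [0.6133, 0.1102, 0.2297]
eef_rot: [-0.002, -0.044, 0.999, -0.0]
wrist_force: [-1.5, -0.6, -2.8]
opening: 0.292
grasp_force: 57.3
```

```bash
python3 - <<'E'
from h import *
cam("scene"); s=cam("scene"); o=ctrl.get_obs(); print(o["eef_pos"],o["wrist_force"]); e=o["eef_pos"]
for k in ([e[0],e[1],e[2]-.118],[.614,.1117,.098]):
    q=proj(s,k)[0]
    if k[0]==e[0]: u,v=np.round(q).astype(int)-[40,30]
    print((q-[u,v]+.5)*8)
cv2.imwrite("pics/m6.png",cv2.resize(s["frame"][v:v+60,u:u+80,::-1],(640,480),interpolation=cv2.INTER_CUBIC))
E
```

```text
[0.61280801 0.10993936 0.22945722] [ 0.05592241 -0.39260961 -2.3979256 ]
[323.21959522 246.47838144]
[323.367982   271.40825867]
```

View pics/m6.png

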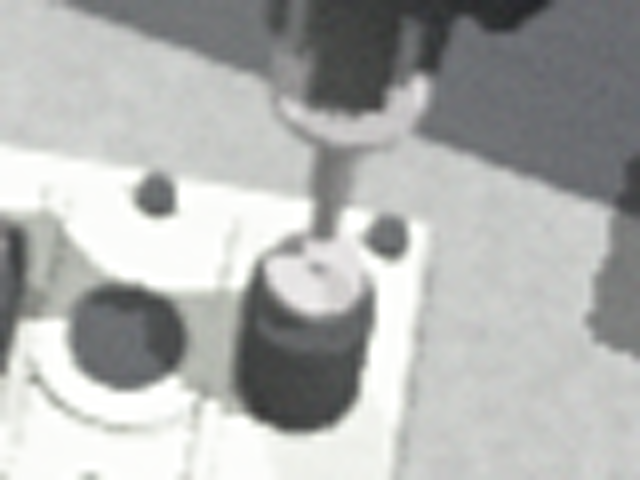

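Crop: dot at (317,267), stylus end at (325,240). I'll nudge y by -1 mm and press.

Request:
servo_tool(steps=[{"dx":0,"dy":-0.01,"dz":0,"wx":0,"wy":0,"wz":0},{"dx":0,"dy":-0.01,"dz":-0.05,"wx":0,"wy":0,"wz":0},{"dx":0,"dy":-0.01,"dz":-0.1,"wx":0,"wy":0,"wz":0},{"dx":0,"dy":-0.01,"dz":-0.13,"wx":0,"wy":0,"wz":0},{"dx":0,"dy":-0.01,"dz":-0.13,"wx":0,"wy":0,"wz":0}])

```text
time_s: 14.87
eef_pos: [0.6139, 0.1092, 0.2186]
eef_rot: [-0.0, -0.044, 0.999, 0.0]
wrist_force: [-0.1, -0.2, -2.0]
opening: 0.29
grasp_force: 57.3
```

Request:
servo_tool(steps=[{"dx":0,"dy":0,"dz":-0.02,"wx":0,"wy":0,"wz":0},{"dx":0,"dy":0,"dz":-0.035,"wx":0,"wy":0,"wz":0},{"dx":0,"dy":0,"dz":-0.05,"wx":0,"wy":0,"wz":0},{"dx":0,"dy":0,"dz":-0.05,"wx":0,"wy":0,"wz":0},{"dx":0,"dy":0,"dz":-0.05,"wx":0,"wy":0,"wz":0}])

```text
time_s: 15.28
eef_pos: [0.6144, 0.1093, 0.2146]
eef_rot: [0.0, -0.044, 0.999, -0.0]
wrist_force: [0.1, 0.1, -1.0]
opening: 0.295
grasp_force: 57.5
```

Request:
servo_tool(steps=[{"dx":0,"dy":0,"dz":-0.01,"wx":0,"wy":0,"wz":0},{"dx":0,"dy":0,"dz":-0.02,"wx":0,"wy":0,"wz":0},{"dx":0,"dy":0,"dz":-0.035,"wx":0,"wy":0,"wz":0},{"dx":0,"dy":0,"dz":-0.035,"wx":0,"wy":0,"wz":0},{"dx":0,"dy":0,"dz":-0.035,"wx":0,"wy":0,"wz":0}])

```text
time_s: 15.7
eef_pos: [0.6144, 0.1093, 0.2111]
eef_rot: [0.0, -0.044, 0.999, -0.0]
wrist_force: [-0.6, 0.2, 0.9]
opening: 0.292
grasp_force: 57.6
```

Request:
servo_tool(steps=[{"dx":0,"dy":0,"dz":-0.005,"wx":0,"wy":0,"wz":0},{"dx":0,"dy":0,"dz":-0.005,"wx":0,"wy":0,"wz":0},{"dx":0,"dy":0,"dz":-0.005,"wx":0,"wy":0,"wz":0},{"dx":0,"dy":0,"dz":-0.005,"wx":0,"wy":0,"wz":0},{"dx":0,"dy":0,"dz":-0.005,"wx":0,"wy":0,"wz":0}])

```text
time_s: 16.12
eef_pos: [0.6143, 0.1093, 0.2104]
eef_rot: [0.0, -0.044, 0.999, -0.0]
wrist_force: [-0.2, -0.9, 2.6]
opening: 0.288
grasp_force: 57.5
```

Request:
servo_tool(steps=[{"dx":0,"dy":0,"dz":0.1,"wx":0,"wy":0,"wz":0},{"dx":0,"dy":0,"dz":0.3,"wx":0,"wy":0,"wz":0},{"dx":0,"dy":0,"dz":0.5,"wx":0,"wy":0,"wz":0},{"dx":0,"dy":0,"dz":0.77,"wx":0,"wy":0,"wz":0},{"dx":0,"dy":0,"dz":0.77,"wx":0,"wy":0,"wz":0}])

```text
time_s: 16.53
eef_pos: [0.6165, 0.1093, 0.2935]
eef_rot: [0.004, -0.044, 0.999, -0.0]
wrist_force: [1.2, -0.4, -1.3]
opening: 0.291
grasp_force: 57.4
```

Request:
servo_tool(steps=[{"dx":-0.1,"dy":0.2,"dz":0,"wx":0,"wy":0,"wz":0},{"dx":-0.25,"dy":0.4,"dz":0,"wx":0,"wy":0,"wz":0},{"dx":-0.4,"dy":0.6,"dz":0,"wx":0,"wy":0,"wz":0},{"dx":-0.5,"dy":0.8,"dz":0,"wx":0,"wy":0,"wz":0},{"dx":-0.6,"dy":1,"dz":0,"wx":0,"wy":0,"wz":0}])

```text
time_s: 16.95
eef_pos: [0.553, 0.21, 0.2864]
eef_rot: [-0.001, -0.043, 0.999, -0.0]
wrist_force: [0.3, 1.1, -1.8]
opening: 0.292
grasp_force: 57.3
```

Request:
servo_tool(steps=[{"dx":-0.15,"dy":0.2,"dz":0,"wx":0,"wy":0,"wz":0},{"dx":-0.3,"dy":0.45,"dz":0,"wx":0,"wy":0,"wz":0},{"dx":-0.45,"dy":0.7,"dz":0,"wx":0,"wy":0,"wz":0},{"dx":-0.57,"dy":0.887,"dz":0,"wx":0,"wy":0,"wz":0},{"dx":-0.57,"dy":0.887,"dz":0,"wx":0,"wy":0,"wz":0}])

```text
time_s: 17.37
eef_pos: [0.4942, 0.3013, 0.2866]
eef_rot: [-0.001, -0.046, 0.999, 0.001]
wrist_force: [-0.6, 0.7, -1.4]
opening: 0.277
grasp_force: 57.4
```

Request:
servo_tool(steps=[{"dx":0,"dy":0,"dz":0,"wx":0,"wy":0,"wz":0},{"dx":0,"dy":0,"dz":0,"wx":0,"wy":0,"wz":0},{"dx":0,"dy":0,"dz":0,"wx":0,"wy":0,"wz":0},{"dx":0,"dy":0,"dz":0,"wx":0,"wy":0,"wz":0},{"dx":0,"dy":0,"dz":0,"wx":0,"wy":0,"wz":0}])

```text
time_s: 17.78
eef_pos: [0.4977, 0.2972, 0.2871]
eef_rot: [-0.0, -0.043, 0.999, -0.0]
wrist_force: [-0.3, 0.7, -1.8]
opening: 0.281
grasp_force: 57.4
```

Request:
servo_tool(steps=[{"dx":0,"dy":0.005,"dz":-0.2,"wx":0,"wy":0,"wz":0},{"dx":0,"dy":0.005,"dz":-0.4,"wx":0,"wy":0,"wz":0},{"dx":0,"dy":0.005,"dz":-0.6,"wx":0,"wy":0,"wz":0},{"dx":0,"dy":0.005,"dz":-0.8,"wx":0,"wy":0,"wz":0},{"dx":0,"dy":0.005,"dz":-1,"wx":0,"wy":0,"wz":0}])

```text
time_s: 18.2
eef_pos: [0.4976, 0.298, 0.1864]
eef_rot: [0.0, -0.043, 0.999, 0.0]
wrist_force: [-1.1, 0.3, -2.4]
opening: 0.284
grasp_force: 57.5
```

Request:
servo_tool(steps=[{"dx":0,"dy":0,"dz":-0.05,"wx":0,"wy":0,"wz":0},{"dx":0,"dy":0,"dz":-0.1,"wx":0,"wy":0,"wz":0},{"dx":0,"dy":0,"dz":-0.15,"wx":0,"wy":0,"wz":0},{"dx":0,"dy":0,"dz":-0.2,"wx":0,"wy":0,"wz":0},{"dx":0,"dy":0,"dz":-0.25,"wx":0,"wy":0,"wz":0}])

```text
time_s: 18.62
eef_pos: [0.4981, 0.2987, 0.1631]
eef_rot: [0.001, -0.043, 0.999, 0.0]
wrist_force: [-0.2, -0.1, -2.3]
opening: 0.28
grasp_force: 57.6
```

Request:
servo_tool(steps=[{"dx":0,"dy":0,"dz":-0.01,"wx":0,"wy":0,"wz":0},{"dx":0,"dy":0,"dz":-0.02,"wx":0,"wy":0,"wz":0},{"dx":0,"dy":0,"dz":-0.03,"wx":0,"wy":0,"wz":0},{"dx":0,"dy":0,"dz":-0.03,"wx":0,"wy":0,"wz":0},{"dx":0,"dy":0,"dz":-0.03,"wx":0,"wy":0,"wz":0}])

```text
time_s: 19.03
eef_pos: [0.4974, 0.2986, 0.1595]
eef_rot: [0.0, -0.044, 0.999, 0.0]
wrist_force: [-0.8, -0.3, -1.9]
opening: 0.279
grasp_force: 57.6
```

Request:
servo_tool(steps=[{"dx":0,"dy":0,"dz":-0.01,"wx":0,"wy":0,"wz":0},{"dx":0,"dy":0,"dz":-0.015,"wx":0,"wy":0,"wz":0},{"dx":0,"dy":0,"dz":-0.015,"wx":0,"wy":0,"wz":0},{"dx":0,"dy":0,"dz":-0.015,"wx":0,"wy":0,"wz":0},{"dx":0,"dy":0,"dz":-0.015,"wx":0,"wy":0,"wz":0}])

```text
time_s: 19.45
eef_pos: [0.4972, 0.2985, 0.1578]
eef_rot: [0.0, -0.044, 0.999, 0.0]
wrist_force: [-0.2, 0.7, -1.3]
opening: 0.277
grasp_force: 57.6
```

Request:
servo_tool(steps=[{"dx":0,"dy":0,"dz":-0.005,"wx":0,"wy":0,"wz":0},{"dx":0,"dy":0,"dz":-0.01,"wx":0,"wy":0,"wz":0},{"dx":0,"dy":0,"dz":-0.01,"wx":0,"wy":0,"wz":0},{"dx":0,"dy":0,"dz":-0.01,"wx":0,"wy":0,"wz":0},{"dx":0,"dy":0,"dz":-0.01,"wx":0,"wy":0,"wz":0}])

```text
time_s: 19.87
eef_pos: [0.4973, 0.2986, 0.157]
eef_rot: [0.0, -0.044, 0.999, 0.0]
wrist_force: [-1.9, 0.3, 1.3]
opening: 0.279
grasp_force: 57.6
```

The collar now rests on the prongs. Releasing and rising.

Request:
servo_tool(steps=[{"dx":0,"dy":0,"dz":0,"wx":0,"wy":0,"wz":0},{"dx":0,"dy":0,"dz":0,"wx":0,"wy":0,"wz":0},{"dx":0,"dy":0,"dz":0,"wx":0,"wy":0,"wz":0},{"dx":0,"dy":0,"dz":0,"wx":0,"wy":0,"wz":0},{"dx":0,"dy":0,"dz":0,"wx":0,"wy":0,"wz":0}], jaw=1)

```text
time_s: 20.28
eef_pos: [0.4973, 0.2985, 0.1568]
eef_rot: [0.0, -0.044, 0.999, 0.0]
wrist_force: [-0.3, -0.4, -0.9]
opening: 0.962
grasp_force: 0.0
```

Request:
servo_tool(steps=[{"dx":0,"dy":0,"dz":0,"wx":0,"wy":0,"wz":0},{"dx":0,"dy":0,"dz":0,"wx":0,"wy":0,"wz":0},{"dx":0,"dy":0,"dz":0.1,"wx":0,"wy":0,"wz":0},{"dx":0,"dy":0,"dz":0.3,"wx":0,"wy":0,"wz":0},{"dx":0,"dy":0,"dz":0.5,"wx":0,"wy":0,"wz":0}])

```text
time_s: 20.7
eef_pos: [0.4966, 0.2983, 0.2072]
eef_rot: [-0.001, -0.044, 0.999, -0.0]
wrist_force: [0.6, -0.4, 1.1]
opening: 0.999
grasp_force: 0.0
```

Request:
servo_tool(steps=[{"dx":0,"dy":0,"dz":0.2,"wx":0,"wy":0,"wz":0},{"dx":0,"dy":0,"dz":0.5,"wx":0,"wy":0,"wz":0},{"dx":0,"dy":0,"dz":0.8,"wx":0,"wy":0,"wz":0},{"dx":0,"dy":0,"dz":1,"wx":0,"wy":0,"wz":0},{"dx":0,"dy":0,"dz":1,"wx":0,"wy":0,"wz":0}])

```text
time_s: 21.12
eef_pos: [0.4995, 0.2994, 0.3137]
eef_rot: [0.005, -0.044, 0.999, 0.001]
wrist_force: [-0.1, 0.3, 0.5]
opening: 1.0
grasp_force: 0.0
```

```bash
python3 - <<'E'
from h import *
cam("scene"); s=cam("scene"); s0=np.load("scene0.npy",allow_pickle=True).item(); w=cam("wrist")
o=ctrl.get_obs(); print(o["eef_pos"],o["wrist_force"],o["dq"].round(3),o["opening"])
# bright cap blob near the expected pixel: before / after
P=[.4968,.2984,.2]
for n,c in(("scene0",s0),("scene",s),("wrist",w)):
    q=proj(c,P)[0]; u,v=np.round(q).astype(int); g=cv2.cvtColor(c["frame"][v-6:v+7,u-6:u+7],cv2.COLOR_RGB2GRAY)
    k,l,st,ce=cv2.connectedComponentsWithStats((g>130).astype(np.uint8)); print(n,q.round(1),[( (ce[i]+[u-6,v-6]).round(1),st[i,4]) for i in range(1,k)])
E
```

```text
[0.49696044 0.29843989 0.30670969] [-0.48522966 -0.49574291 -0.21037554] [ 0.001  0.023  0.027 -0.001 -0.002 -0.002] 1.0021335622196867
scene0 [380.3 198.5] [(array([379.9, 198. ]), np.int32(39)), (array([384., 205.]), np.int32(1))]
scene [380.3 198.5] [(array([380. , 197.5]), np.int32(38)), (array([384., 205.]), np.int32(1))]
wrist [252.8 184. ] [(array([252.9, 183.7]), np.int32(161))]
```

The probe's cap is back at its starting pixel in the scene view and where expected in the wrist view, so I'm handing in.

```bash
python3 -c "
from bench import workorder; print(workorder.hand_in())"
```

```text
the job is handed in; nothing more can be done
None
```

I pressed the three feet in order (setter, square, round), hung the probe back in the fork, released it and handed in the job at about 21 s; no verdict came back.

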